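# Open the humidifier's water tank for refilling

### The job

Open the humidifier's water tank so that it can be refilled: first swing the folded grip tab on the filler cap fully upright, then unscrew the cap anticlockwise by that tab, feeling for the end stop where its thread lets go, lift it straight out and set it down gently on its underside in the steel tray, then let go of it. Do not strain the thread: ease off as soon as the cap comes up against its stop, and never pull while the cap is still held. Leave everything else on the table where it stands.

Things in the scene. Friction and masses are not known exactly. Their poses are not given: they have to be found in the camera images.
- tank: Humidifier, fixed: white water tank 140 x 180 mm (x, y), flat top 95 mm above the table, on a grey base 150 x 190 mm; origin at the centre of its underside, z up. The filler, a round grey collar 92 mm across, stands on the top, its vertical axis at x -5, y -30 mm; the cap sits in it. Two gas fittings 15 mm high at x -30 and +30, y +68 mm.
- filler (a point): Point on the filler's vertical axis, level with the collar's rim, 114.5 mm above the table. The cap is lifted straight up along this axis: 10 mm clears the thread, 20 mm the collar. The cap has about 1.5 mm of sideways play in the collar.
- thread: The fixed thread inside the filler, under the cap and hidden by it: origin on the filler's axis, level with the tank's top, axes as the tank's. It may bear 35 N at most, whether from turning on against its stop (lugs 21 mm from the axis: 0.7 N m is too much), from pulling while the cap is held, or from prying; the seal takes about 5 N of that at the start.
- filler_cap: Stainless steel filler cap, loose, about 270 g with its tab; origin at the centre of its underside. Unscrews anticlockwise seen from above (growing yaw). The seal resists at first (about 0.1 N m), then the cap turns easily; after 70 to 108 degrees (depends on how tight it was; must be felt) a firm end stop comes. At the stop, or a few degrees short of it, it is free to lift out; elsewhere it is held down.
- cap_mid (a point): Point on the cap's axis, half-way up, 9 mm above its underside; z up. Disc 66 mm across, 6 mm thick, its top face 9 mm above this point and about flush with the collar; below it a plug 32 mm across with two thread lugs at +x and -x, out to 23.5 mm. Screwed home this point is 106 mm above the table; unscrewed, the seal lifts it by about 1 mm. Standing in the tray it is 12 mm above the table.
- grip_tab (a joint): Hinge of the grip tab on the cap: 0 = folded flat (the start), 1.57 = upright, its stop. The hinge line crosses the cap's axis along the cap's y direction, 19 mm above cap_mid; folded, the tab lies towards the cap's +x. It rubs (about 1.2 N at the bead) and stays where it is left. Hinge ears, 39 mm apart over all, rise 15 mm above the disc.
- tab_bead (a point): Centre of the bead on the tab's free edge: a round bar 16 mm thick with flat ends, 40 mm long along the cap's y, 25 mm from the hinge line. Folded: 25 mm to the cap's +x side of the axis, 10 mm above the disc (19 above cap_mid). Upright: on the axis, 44 mm above cap_mid. Pinched by its ends it swivels stiffly, and creeps. A web 26 mm wide, 8 thick joins it to the hinge.
- tray: Empty shallow stainless steel tray, fixed, 150 x 120 mm (x, y) outside, walls 3 mm thick and 18 mm high, floor 3 mm thick; origin at the centre of its underside. It stands left or right of the tank.
- tube_rack: Bystander: grey rack 130 x 75 x 45 mm with white-capped tubes to 67 mm high, on the other side of the tank from the tray.
- water_bottle: Bystander: clear bottle 74 mm across, 170 mm high.
- tip_box: Bystander: pipette tip box 120 x 85 x 67 mm.
- dishes: Bystander: stack of three clear dishes, 85 mm across, 42 mm high.
- objective: Bystander: microscope objective standing on end, 33 mm across, 48 mm high.
- spare_cap: Bystander: plain white screw cap without a tab, 42 mm across, 14 mm high, lying on the table.
- stage_insert: Bystander: aluminium plate 160 x 110 x 6 mm with a round hole, lying flat.

How it is judged:
By the outcome, as a careful person would: the job done as asked, in the order asked, and still so for the second after the job is handed in, with the robot touching nothing.
It also fails if it takes over 72 s, if anything falls off the work surface, if the arm or the gripper's body presses on something with over 40 N, if the wrist force passes 120 N, or if a joint passes its speed limit or range.

### The arm

A 6-joint arm with a two-finger parallel gripper is mounted at the origin on the work surface. World frame = base frame: x ahead of the robot, y to its left, z up, the work surface at z = 0. Lengths are in m, angles in rad, forces in N, time in s.
With the tool pointing down it reaches from about 0.35 to 0.925 m from the base axis. Payload 6.4 kg.
Tool frame: the origin (TCP) lies where the fingers leave the gripper's body, on its centre line; the fingertips stand 73 mm ahead of it and the grasp point (between the pads) lies 54 mm ahead of it; y points along the fingers, x is the direction in which the jaws open and shut, and the axes are right-handed (so a half turn about y gives the same grasp; the last joint's range is limited). The gripper opens to 85 mm and grips with 20 to 120 N. Pads are 22 mm wide; open, the fingers measure 114 mm over their backs; the gripper's body (76 mm by 85 mm) begins 54 mm behind the grasp point. The pads swing forward as they close: fully open they stand 13 mm farther back than shut.
Start: joints at [1.163, 0.245, 1.558, -0, 1.339, -0.174], TCP at [0.151, 0.632, 0.304] pointing down, gripper open.
Joint ranges: [-3.13, 3.13], [-1.02, 2.26], [0.13, 2.54], [-0.95, 4.09], [0.21, 2.88], [-2.74, 2.74]. Speed limits (rad/s): [2.57, 2.57, 3.14, 3.14, 3.14, 3.14].

### API

Orientations are given as a unit quaternion [x, y, z, w].
In Python, from workcell import robot gives the robot as it stands. The module is installed in compiled form; this text tells all that it offers.
- The arm moves only by the tool carry_out, never from a script. Its argument "rows" is a list of rows, each a list of 7 numbers: the shift along the tool's x, y, z in cm, then the turn, a rotation vector about the tool's x, y, z in rad, then the gripper command: -1 is shut, 1 is fully open, values between are in proportion. In form: [[tx, ty, tz, ax, ay, az, jaw], ...]. A call has 1 to 20 rows; each row is the pose to reach, as a shift and turn from the pose measured when the call began, along the tool's axes at that moment; what a row does not reach only later rows make up. A row lasts 1/8 s, in which the tool goes at most 62.5 mm and 10.7 degrees, less where a joint would pass 70% of its speed; a pose out of reach is approached as far as the arm can. A call with a gripper value outside its range is refused whole. The fingers move at their own pace and stop on an object; the grip force is fixed at half the most. Time passes only in rows, so rows that repeat a pose let the fingers close. It gives the time, the measured TCP pose, the force and the opening at its end, in the units of the state.
- robot.sense(): the state, without advancing time (a new reading comes with each control period).
- robot.snapshot(name): name is "scene" or "top" or "wrist"; returns a dict with "color" (384x512x3 uint8, red, green, blue), "fov_y" (degrees; the focal length in pixels is half the picture's height over the tangent of half this angle, whatever the lens; pixels are square), "cx", "cy" (the principal point, pixels), "origin" and "attitude" of the camera in the world; the wrist camera has in their place "mount" (4x4, takes a point from camera to tool coordinates, whose origin is the TCP and whose axes are the tool frame's). Camera axes: x right, y up, looking along -z (the intrinsics and any distortion apply to the point x, -y, -z); pixel columns grow to the right and rows downward; lengths in m; the calibration is good to about 2 mm. A picture is of the moment at which its call begins: read the wrist's pose just before it. There is no depth.
- robot.sign_off(): hands the job in, once; it reports no verdict.
Trained networks look in the newest picture that a camera, given by its name, has taken for a name from the list of things; names that differ only in an ending like _2 or _b are one class to them, and where a whole thing is asked for, a point or a joint stands for the part that bears it (a point fixed in the world has none). Each returns a list of dicts, best first, with "confidence" (0 to 1); they miss things now and then, are a little off and sometimes report something else, mostly with a low value. They report only what shows in the picture. A call takes as long as a camera call.
- robot.cut_out(camera, query): "region" (384x512 bool, what is visible of it) and "box" ([left, top, right, bottom] in pixels, round what is visible of it).
- robot.tip_of(camera, query): "position" ([row, column] in pixels: a listed point, or the origin of a listed thing).
The state is a dict: "time_s": time; "joint_positions": joint angles; "joint_vel": joint speeds; "effort": joint torques, N m; "ee_pos": TCP position; "tcp_rot": TCP orientation; "force": force on the tool from outside, world axes, zero at the start; "moment": the same for the moment, N m; "opening": opening from 0.0 (shut) to 1.0 (fully open).
Only numpy, scipy, OpenCV 4.12 (cv2) and the standard library are available. Lean on these libraries where they do the work, as an engineer would, in place of code of your own. Each camera call takes 0.05 s, during which the arm holds its last target.

## Working session

There is one attempt and no reset: what is moved stays moved. The work goes in short steps, Python scripts to look and compute and a tool call to move; the robot and the scene stay as the last step left them, time stands still between calls to the robot, and variables do not carry over. Pictures are saved under pics/ and viewed, and the job is handed in when it is done.

Besides the shell and the picture viewer there is one more tool, called after ">>>" by a JSON object that holds its "name" and its "arguments", one argument or row to a line. carry_out: Moves the arm, as the interface text tells. Its arguments: {"type":"object","properties":{"rows":{"type":"array"}},"required":["rows"]}

```bash
mkdir -p pics; cat > h.py <<'E'
import numpy as np, cv2
from scipy.spatial.transform import Rotation as R
from workcell import robot
def snap(n,f):
    st=robot.sense(); s=robot.snapshot(n)
    cv2.imwrite('pics/'+f,cv2.cvtColor(s['color'],cv2.COLOR_RGB2BGR)); return st,s
E
python3 - <<'E'
from h import *
print(robot.sense())
for n in ['scene','top','wrist']:
    st,s=snap(n,n+'0.png')
    print(n,{k:(np.round(v,4).tolist() if k!='color' else 0) for k,v in s.items()})
    for q in ['tank','filler','filler_cap','cap_mid','tab_bead','tray','tube_rack','water_bottle']:
        t=robot.tip_of(n,q); print(q,[(np.round(d['position'],1).tolist(),round(d['confidence'],2)) for d in t[:2]])
E
```

```text
{'time_s': 0.0, 'joint_positions': array([ 1.16294082e+00,  2.45853084e-01,  1.55902469e+00, -1.84004990e-05,
        1.33870718e+00, -1.74086349e-01]), 'joint_vel': array([-0.00214102, -0.00036569,  0.0011573 ,  0.00115361, -0.00075769,
        0.00069428]), 'effort': array([-1.45137281e-03, -4.29502773e+01, -3.26131046e+01, -1.88374584e-04,
        5.34788778e-03,  2.98988073e-05]), 'ee_pos': array([0.15038799, 0.63192793, 0.30274949]), 'tcp_rot': array([ 0.55523631,  0.43766301, -0.43889706, -0.55455666]), 'force': array([-0.37772163,  0.00878039, -0.06504558]), 'moment': array([-0.00412549, -0.01172084, -0.002493  ]), 'opening': 1.002064791152945}
scene {'color': 0, 'fov_y': 55.7062, 'cx': 257.7511, 'cy': 194.0785, 'origin': [1.22, -0.2476, 0.6323], 'attitude': [0.3763, 0.2521, 0.5096, 0.7315]}
tank [([223.3, 281.1], 0.93)]
filler [([187.2, 266.6], 0.68), ([177.4, 274.7], 0.26)]
filler_cap [([197.7, 268.6], 0.65)]
cap_mid [([198.3, 268.6], 0.69)]
tab_bead [([192.4, 273.7], 0.49)]
tray [([237.7, 119.4], 0.75)]
tube_rack [([194.1, 338.7], 0.88), ([178.2, 274.0], 0.47)]
water_bottle [([253.0, 374.0], 0.73), ([222.0, 275.4], 0.52)]
top {'color': 0, 'fov_y': 57.2579, 'cx': 257.9735, 'cy': 200.1147, 'origin': [0.5033, 0.0016, 0.8184], 'attitude': [-0.0196, 0.0258, 0.7134, -0.7]}
tank [([198.9, 224.7], 0.95)]
filler [([195.7, 235.0], 0.96)]
filler_cap [([195.7, 234.5], 0.66)]
cap_mid [([195.2, 236.3], 0.87), ([291.0, 196.6], 0.26)]
tab_bead [([181.8, 234.9], 0.55)]
tray [([233.5, 395.7], 0.92)]
tube_rack [([233.0, 126.6], 0.65), ([197.3, 238.2], 0.42)]
water_bottle [([132.4, 147.6], 0.97)]
wrist {'color': 0, 'fov_y': 62.22, 'cx': 255.0396, 'cy': 188.8207, 'mount': [[1.0, 0.0005, -0.0002, -0.0002], [-0.0003, 0.3153, -0.949, -0.0706], [-0.0004, 0.949, 0.3153, 0.082], [0.0, 0.0, 0.0, 1.0]]}
tank []
filler []
filler_cap []
cap_mid []
tab_bead []
tray []
tube_rack []
water_bottle []
```

View pics/top0.png

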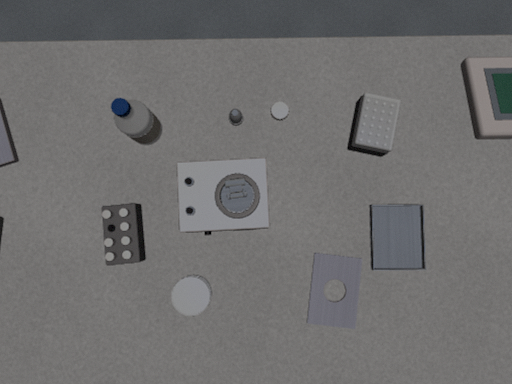

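View pics/scene0.png

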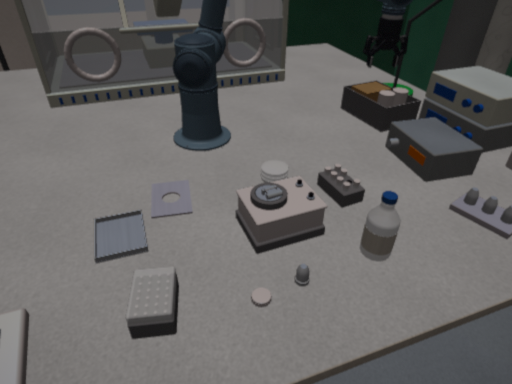

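```bash
cat >> h.py <<'E'
def cam(s,st=None):
    H=s['color'].shape[0]; f=H/2/np.tan(np.radians(s['fov_y'])/2)
    if 'mount' in s:
        M=np.array(s['mount']); Rt=R.from_quat(st['tcp_rot']).as_matrix()
        o=st['ee_pos']+Rt@M[:3,3]; A=Rt@M[:3,:3]
    else:
        o=np.array(s['origin']); A=R.from_quat(s['attitude']).as_matrix()
    return f,s['cx'],s['cy'],o,A
def ray(c,rc):
    f,cx,cy,o,A=c; r,k=rc
    d=A@np.array([(k-cx)/f,-(r-cy)/f,-1]); return o,d
def onz(c,rc,z):
    o,d=ray(c,rc); return o+d*(z-o[2])/d[2]
def proj(c,p):
    f,cx,cy,o,A=c; q=A.T@(np.asarray(p)-o); return np.array([cy-f*q[1]/-q[2],cx+f*q[0]/-q[2]])
E
python3 - <<'E'
from h import *
for n in ['top','scene']:
    st,s=snap(n,n+'1.png'); c=cam(s)
    for q,z in [('tank',0),('filler',.1145),('cap_mid',.106),('filler_cap',.097),('tab_bead',.125),('tray',0)]:
        t=robot.tip_of(n,q); 
        for d in t[:1]: print(n,q,np.round(onz(c,d['position'],z),4),round(d['confidence'],2))
    for q,z in [('tank',.095),('tray',.018),('filler_cap',.115)]:
        t=robot.cut_out(n,q)
        m=t[0]['region'].astype(np.uint8); cs=max(cv2.findContours(m,0,2)[0],key=cv2.contourArea)
        b=cv2.boxPoints(cv2.minAreaRect(cs)); print(q,t[0]['confidence'],[np.round(onz(c,(y,x),z)[:2],4).tolist() for x,y in b])
    I=s['color']
    if n=='top': I=I[140:250,170:280]
    else: I=I[150:260,200:340]
    cv2.imwrite(f'pics/{n}1z.png',cv2.cvtColor(cv2.resize(I,None,fx=5,fy=5,interpolation=2),4)) 
E
```

```text
top tank [0.5585 0.0694 0.    ] 0.57
top filler [0.5536 0.038  0.1145] 0.91
top cap_mid [0.558 0.037 0.106] 0.62
top filler_cap [0.5565 0.0379 0.097 ] 0.6
top tab_bead [0.5859 0.0417 0.125 ] 0.75
top tray [ 0.4717 -0.3219  0.    ] 0.84
tank 0.78 [[0.6316, 0.1655], [0.639, -0.021], [0.4889, -0.0264], [0.4821, 0.1578]]
tray 0.8 [[0.5388, -0.2592], [0.5364, -0.3876], [0.3872, -0.3802], [0.3898, -0.2533]]
filler_cap 0.6 [[0.5945, 0.0705], [0.5933, 0.0062], [0.5249, 0.0074], [0.5261, 0.0714]]
scene tank [0.5488 0.0719 0.    ] 0.9
scene filler [0.5683 0.0386 0.1145] 0.61
scene cap_mid [0.5629 0.0411 0.106 ] 0.77
scene filler_cap [0.5542 0.0405 0.097 ] 0.72
scene tab_bead [ 0.6285 -0.3034  0.125 ] 0.62
scene tray [0.4318 0.0937 0.    ] 0.72
tank 0.61 [[0.5006, -0.0465], [0.477, 0.2143], [0.7295, 0.1222], [0.7296, -0.08]]
tray 0.95 [[0.394, -0.3991], [0.3978, -0.2637], [0.5701, -0.2638], [0.5612, -0.3818]]
filler_cap 0.87 [[0.5217, 0.0171], [0.5435, 0.0785], [0.6007, 0.0534], [0.58, -0.0045]]
```

View pics/top1z.png

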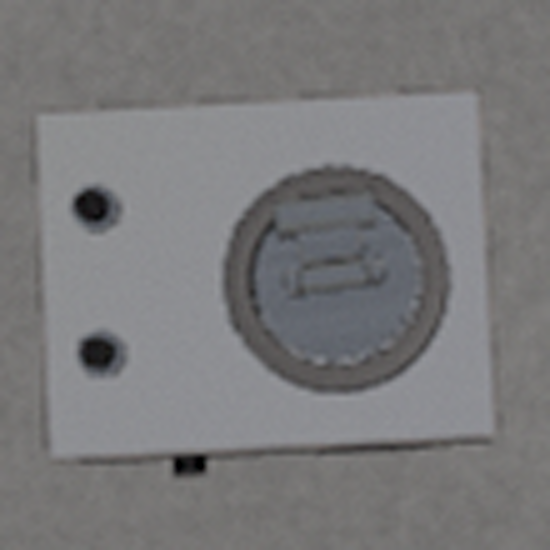

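View pics/scene1z.png

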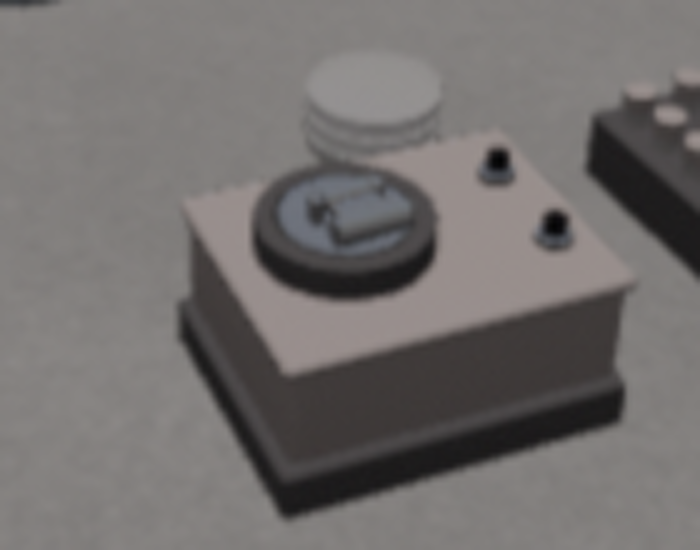

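```bash
python3 - <<'E'
from h import *
s=robot.sense(); print(s['time_s']); M=R.from_quat(s['tcp_rot']).as_matrix(); print(M.round(3))
# target: y down, x along cap y(+/-)
for sg in (1,-1):
  yaw=np.radians(5); xc=sg*np.array([-np.sin(yaw),np.cos(yaw),0]); y=np.array([0,0,-1.]); z=np.cross(xc,y)
  T=np.c_[xc,y,z]; rv=R.from_matrix(M.T@T).as_rotvec(); print(sg,z.round(2),rv.round(3))
  print('shift',(M.T@(np.array([.557,.039,.30])-s['ee_pos'])*100).round(2))
E
```

```text
2.35
[[ 0.232 -0.    -0.973]
 [ 0.973  0.     0.232]
 [ 0.    -1.     0.   ]]
1 [-1.   -0.09 -0.  ] [-0.    -0.321  0.   ]
shift [-48.3    0.39 -53.28]
-1 [1.   0.09 0.  ] [-0.    2.82 -0.  ]
shift [-48.3    0.39 -53.28]
```

>>> {"name": "carry_out", "arguments": {
  "rows": [
    [-2.7,0,-3.0,0,0.157,0,1],
    [-5.4,0,-5.9,0,0.313,0,1],
    [-8.1,0,-8.9,0,0.47,0,1],
    [-10.7,0,-11.8,0,0.627,0,1],
    [-13.4,0,-14.8,0,0.783,0,1],
    [-16.1,0,-17.8,0,0.94,0,1],
    [-18.8,0,-20.7,0,1.097,0,1],
    [-21.5,0,-23.7,0,1.253,0,1],
    [-24.2,0,-26.6,0,1.41,0,1],
    [-26.8,0,-29.6,0,1.567,0,1],
    [-29.5,0,-32.6,0,1.723,0,1],
    [-32.2,0,-35.5,0,1.88,0,1],
    [-34.9,0,-38.5,0,2.037,0,1],
    [-37.6,0,-41.4,0,2.193,0,1],
    [-40.3,0,-44.4,0,2.35,0,1],
    [-42.9,0,-47.4,0,2.507,0,1],
    [-45.6,0,-50.3,0,2.663,0,1],
    [-48.3,0,-53.3,0,2.82,0,1],
    [-48.3,0,-53.3,0,2.82,0,0.6]
  ]
}}

```text
time_s: 4.72
ee_pos: [0.5582, 0.037, 0.304]
tcp_rot: [-0.521, 0.478, -0.479, 0.521]
force: [0.6, 0.6, -1.5]
opening: 0.82
```

```bash
python3 - <<'E'
from h import *
st,s=snap('wrist','w1.png'); c=cam(s,st)
print(st['joint_positions'].round(3), st['ee_pos'].round(4))
for q,z in [('filler',.1145),('cap_mid',.106),('filler_cap',.097),('tab_bead',.125),('tank',0)]:
    for d in robot.tip_of('wrist',q)[:2]: print(q,np.round(d['position'],1),np.round(onz(c,d['position'],z),4),round(d['confidence'],2))
for q,z in [('grip_tab',.125),('filler_cap',.115)]:
    for d in robot.cut_out('wrist',q)[:2]:
        m=d['region'].astype(np.uint8); cs=max(cv2.findContours(m,0,2)[0],key=cv2.contourArea)
        b=cv2.boxPoints(cv2.minAreaRect(cs)); print(q,d['box'],d['confidence'],[np.round(onz(c,(y,x),z)[:2],4).tolist() for x,y in b])
E
```

```text
[-0.136  0.034  1.792 -0.     1.316  1.35 ] [0.5582 0.037  0.304 ]
filler [174.6 253.6] [0.5645 0.0389 0.1145] 0.53
cap_mid [178.5 256.1] [0.5587 0.0363 0.106 ] 0.87
cap_mid [295.9 165.6] [0.4287 0.1163 0.106 ] 0.59
filler_cap [173.2 252.8] [0.5608 0.0394 0.097 ] 0.78
tab_bead [154.3 252.8] [0.5842 0.0412 0.125 ] 0.91
tank [147.  231.7] [0.5637 0.0655 0.    ] 0.91
filler_cap [216.3, 139.0, 291.7, 213.6] 0.91 [[0.5898, 0.0711], [0.595, 0.009], [0.5306, 0.0011], [0.5249, 0.0681]]
```

View pics/w1.png

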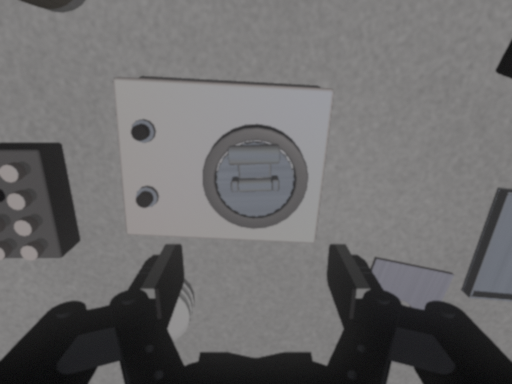

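```bash
python3 - <<'E'
from h import *
I=cv2.imread('pics/w1.png')[115:235,195:315]
I=cv2.convertScaleAbs(I,alpha=1.6)
cv2.imwrite('pics/w1z.png',cv2.resize(I,None,fx=5,fy=5,interpolation=cv2.INTER_CUBIC))
E
```

```text
(no output)
```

View pics/w1z.png

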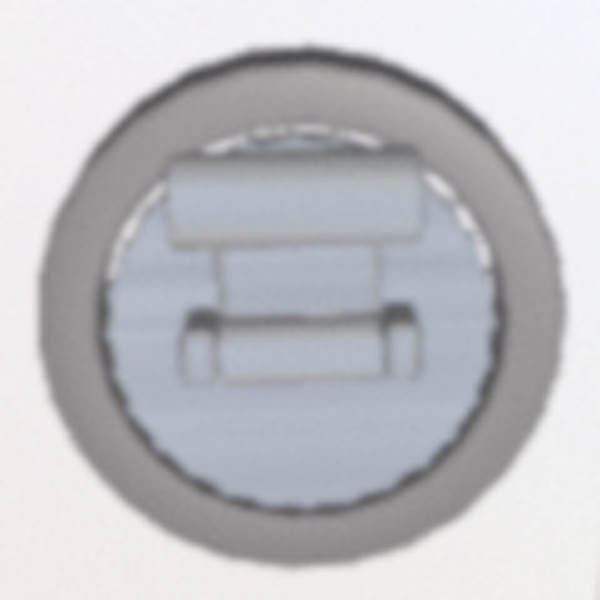

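```bash
python3 - <<'E'
from h import *
st,s=snap('wrist','w2.png'); c=cam(s,st)
print(st['ee_pos'],st['force'],st['opening'])
for n,rc,z in [('bead',(154.5,254.2),.125),('hinge',(183.5,255.2),.128),('disc',(115+64.0,255.6),.115),('disc?',(115+61,255.4),.1145)]:
    print(n,onz(c,rc,z).round(4))
M=R.from_quat(st['tcp_rot']).as_matrix(); print(M.round(3))
for a,b in [((115+31,195+33.6),(115+30.4,195+85)),((115+49,195+34.4),(115+47.6,195+84))]:
    d=onz(c,b,.129)-onz(c,a,.129); print(np.degrees(np.arctan2(-d[1],-d[0])), np.linalg.norm(d))
print(np.degrees(np.arctan2(M[1,0],M[0,0])))
E
```

```text
[0.55685224 0.03974545 0.3040029 ] [0.645499   0.08538427 0.73126833] 0.7997244819794936
bead [0.5827 0.0429 0.125 ]
hinge [0.5596 0.04   0.128 ]
disc [0.5595 0.0397 0.115 ]
disc? [0.562  0.0401 0.1145]
[[ 0.089  0.     0.996]
 [-0.996 -0.     0.089]
 [ 0.    -1.     0.   ]]
95.77006275475047 0.040029854625894014
96.75733010340983 0.03933759273215572
-84.88638703488668
```

>>> {"name": "carry_out", "arguments": {
  "rows": [
    [0,1.5,0.7,0,-0.01,0,0.55],
    [-0.05,3.5,1.4,0,-0.018,0,0.5],
    [-0.07,5.5,2.1,0,-0.018,0,0.5],
    [-0.07,7.5,2.6,0,-0.018,0,0.5],
    [-0.07,9.0,2.6,0,-0.018,0,0.5],
    [-0.07,10.0,2.6,0,-0.018,0,0.5],
    [-0.07,10.6,2.6,0,-0.018,0,0.5],
    [-0.07,10.9,2.6,0,-0.018,0,0.5],
    [-0.07,10.9,2.6,0,-0.018,0,0.5]
  ]
}}

```text
time_s: 6.3
ee_pos: [0.5829, 0.0426, 0.1954]
tcp_rot: [-0.526, 0.472, -0.473, 0.526]
force: [0.3, 0.1, -0.1]
opening: 0.751
```

```bash
python3 - <<'E'
from h import *
st,s=snap('wrist','w3.png')
print(st['ee_pos'],st['force'],st['moment'],st['opening'],st['joint_positions'].round(3))
I=cv2.convertScaleAbs(cv2.imread('pics/w3.png'),alpha=1.5); cv2.imwrite('pics/w3z.png',I)
_,s=snap('scene','s3.png'); I=cv2.convertScaleAbs(cv2.imread('pics/s3.png')[120:240,210:350],alpha=1.5)
cv2.imwrite('pics/s3z.png',cv2.resize(I,None,fx=5,fy=5,interpolation=2))
E
```

```text
[0.58293486 0.04258759 0.19538613] [ 0.29484165  0.06754506 -0.10649221] [-0.01200406  0.01441081 -0.04144753] 0.7507773568792836 [-0.121  0.215  1.805  0.     1.121  1.343]
```

View pics/w3z.png

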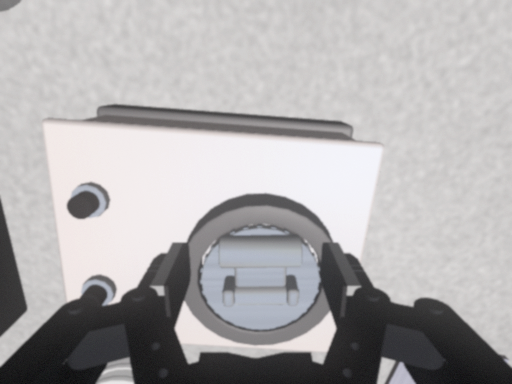

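View pics/s3z.png

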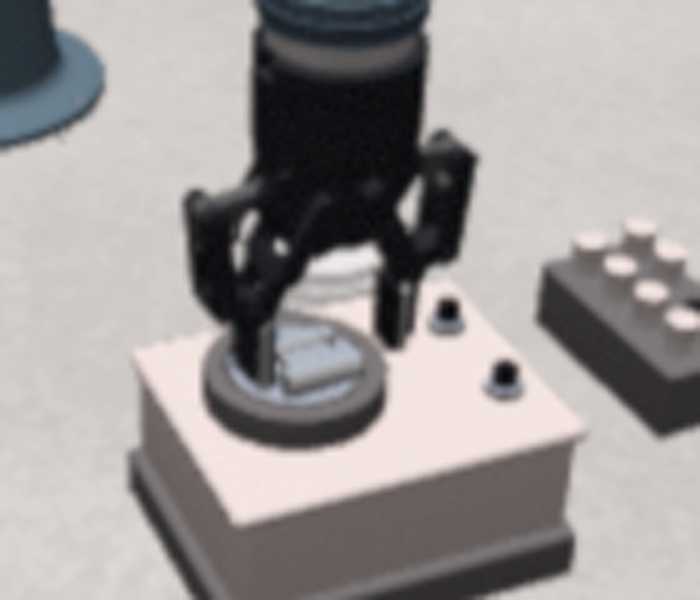

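```bash
python3 - <<'E'
from h import *
st,s=snap('wrist','w4.png'); c=cam(s,st)
M=R.from_quat(st['tcp_rot']).as_matrix()
d=robot.tip_of('wrist','tab_bead'); print(d)
I=cv2.imread('pics/w4.png')[220:320,170:350]; cv2.imwrite('pics/w4z.png',cv2.resize(cv2.convertScaleAbs(I,alpha=1.5),None,fx=4,fy=4,interpolation=2))
for rc in [d[0]['position'],(249,260.5),(252,260.5)]:
    p=onz(c,rc,.125); print(p.round(4),(M.T@(p-st['ee_pos'])).round(4))
E
```

```text
[{'position': [247.8, 261.1], 'confidence': 0.73}]
[0.5858 0.04   0.125 ] [0.0029 0.0706 0.0023]
[0.5851 0.0402 0.125 ] [0.0026 0.0706 0.0016]
[0.5834 0.04   0.125 ] [ 0.0026  0.0706 -0.    ]
```

View pics/w4z.png

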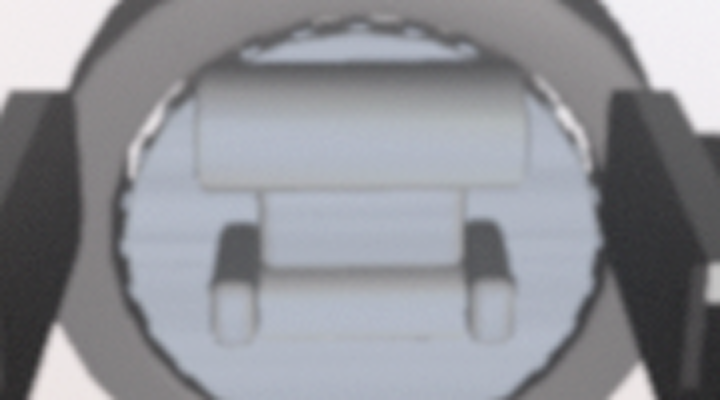

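>>> {"name": "carry_out", "arguments": {
  "rows": [
    [0.23,0.1,0,0,0,0,0.3],
    [0.23,0.25,0,0,0,0,0.15],
    [0.23,0.25,0,0,0,0,0.05],
    [0.23,0.25,0,0,0,0,0.03],
    [0.23,0.25,0,0,0,0,0.03]
  ]
}}

```text
time_s: 7.12
ee_pos: [0.5833, 0.0403, 0.1931]
tcp_rot: [-0.526, 0.472, -0.473, 0.526]
force: [0.5, 1.7, -0.5]
opening: 0.516
```

```bash
python3 - <<'E'
from h import *
st,s=snap('wrist','w5.png'); c=cam(s,st)
print(st['ee_pos'],st['force'],st['moment'],st['opening'])
I=cv2.imread('pics/w5.png')[200:320,170:350]; cv2.imwrite('pics/w5z.png',cv2.resize(cv2.convertScaleAbs(I,alpha=1.5),None,fx=4,fy=4,interpolation=2))
E
```

```text
[0.58328022 0.0403255  0.19305566] [ 0.54220594  1.73170672 -0.49346938] [-0.0155251  -0.00027784  0.03596058] 0.5163423912444075
```

View pics/w5z.png

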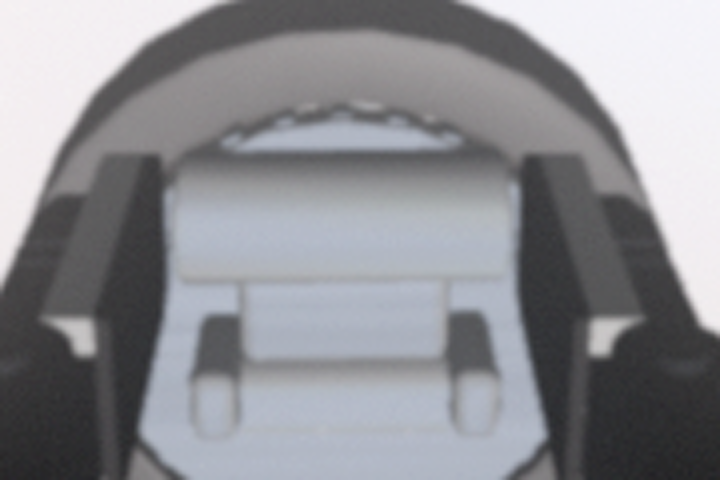

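```bash
python3 - <<'E'
from h import *
st,s=snap('wrist','w6.png'); c=cam(s,st)
M=R.from_quat(st['tcp_rot']).as_matrix()
for t in (.064,.066,.068,.070,.072,.074):
    print(t,[proj(c,st['ee_pos']+M@np.array([sx*.0219,t,.011])).round(1) for sx in (-1,1)])
for rc in ((200+155/4,170+162/4),(200+155/4,170+524/4)):
    pass
p=st['ee_pos'];print('bead',proj(c,p+M@np.array([0,p[2]-.125,0])))
E
```

```text
0.064 [array([238.3, 208.8]), array([238.3, 301.9])]
0.066 [array([236.4, 209.4]), array([236.4, 301.3])]
0.068 [array([234.5, 210. ]), array([234.5, 300.7])]
0.07 [array([232.6, 210.5]), array([232.6, 300.2])]
0.072 [array([230.8, 211. ]), array([230.8, 299.6])]
0.074 [array([229.1, 211.6]), array([229. , 299.1])]
bead [254.538419   255.33759189]
```

>>> {"name": "carry_out", "arguments": {
  "rows": [
    [0,0.3,0,0,0,0,0.03],
    [0,0.5,0,0,0,0,0.03],
    [0,0.6,0,0,0,0,0.03],
    [0,0.6,0,0,0,0,0.03]
  ]
}}

```text
time_s: 7.72
ee_pos: [0.5832, 0.0404, 0.1869]
tcp_rot: [-0.526, 0.472, -0.473, 0.526]
force: [-0.4, 0.1, 0.4]
opening: 0.515
```

```bash
python3 - <<'E'
from h import *
st,s=snap('wrist','w7.png'); c=cam(s,st)
print(st['ee_pos'],st['force'],st['moment'],st['opening'])
I=cv2.imread('pics/w7.png')[200:320,170:350]; cv2.imwrite('pics/w7z.png',cv2.resize(cv2.convertScaleAbs(I,alpha=1.5),None,fx=4,fy=4,interpolation=2))
_,s=snap('scene','s7.png'); I=cv2.convertScaleAbs(cv2.imread('pics/s7.png')[160:220,230:310],alpha=1.5)
cv2.imwrite('pics/s7z.png',cv2.resize(I,None,fx=8,fy=8,interpolation=2))
E
```

```text
[0.5832271  0.04035128 0.18690282] [-0.44156877  0.09578424  0.42475679] [ 0.02238577 -0.01894916  0.00290046] 0.5151224104770655
```

View pics/w7z.png

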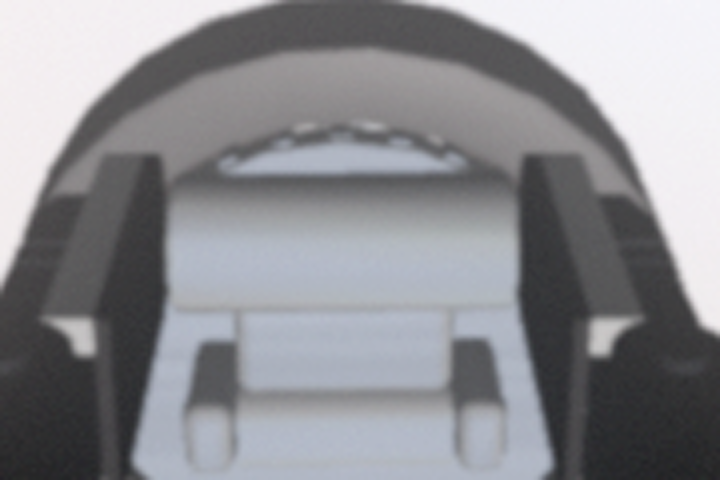

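View pics/s7z.png

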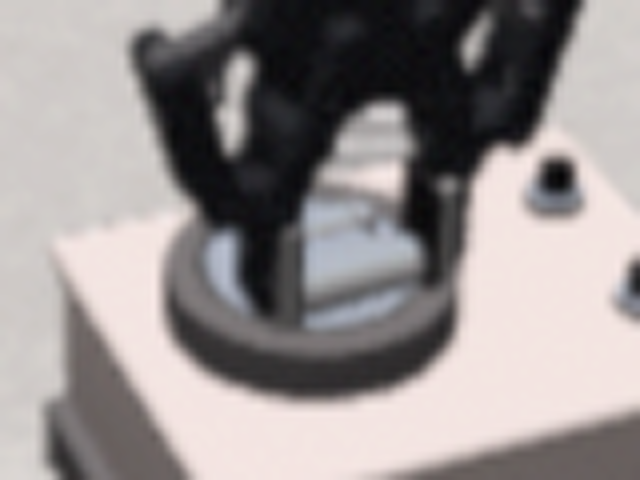

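>>> {"name": "carry_out", "arguments": {
  "rows": [
    [0,0,0,0,0,0,-0.06],
    [0,0,0,0,0,0,-0.15],
    [0,0,0,0,0,0,-0.3]
  ]
}}

```text
time_s: 8.2
ee_pos: [0.5834, 0.0403, 0.1874]
tcp_rot: [-0.526, 0.472, -0.473, 0.526]
force: [-1.0, -0.0, 3.0]
opening: 0.451
```

```bash
python3 - <<'E'
from h import *
st=robot.sense()
print(st['ee_pos'],st['force'],st['moment'],st['opening'])
E
```

```text
[0.583391   0.04033483 0.18740511] [-0.96020389 -0.04270009  3.02939956] [-0.0148106   0.21181743  0.01731921] 0.4506127297574429
```

>>> {"name": "carry_out", "arguments": {
  "rows": [
    [0,-0.19,-0.55,0.087,0,0,-0.3],
    [0,-0.34,-1.11,0.175,0,0,-0.3],
    [0,-0.44,-1.69,0.262,0,0,-0.3],
    [0,-0.44,-1.69,0.262,0,0,-0.3]
  ]
}}

```text
time_s: 8.7
ee_pos: [0.5658, 0.0386, 0.1915]
tcp_rot: [-0.453, 0.407, -0.53, 0.59]
force: [-1.0, 1.1, -1.6]
opening: 0.45
```

```bash
python3 - <<'E'
from h import *
st,s=snap('wrist','w8.png')
print(st['ee_pos'],st['force'],st['moment'],st['opening'],st['joint_positions'].round(2))
M=R.from_quat(st['tcp_rot']).as_matrix(); print(M.round(3))
I=cv2.imread('pics/w8.png')[200:350,150:370]; cv2.imwrite('pics/w8z.png',cv2.resize(cv2.convertScaleAbs(I,alpha=1.5),None,fx=3,fy=3,interpolation=2))
E
```

```text
[0.56575625 0.03856316 0.19151524] [-0.96581226  1.05902577 -1.62081908] [0.10200991 0.19191826 0.03400366] 0.4497070790977821 [-0.15  0.09  1.97  0.09  0.83  1.26]
[[ 0.106  0.258  0.96 ]
 [-0.994  0.028  0.103]
 [-0.    -0.966  0.259]]
```

View pics/w8z.png

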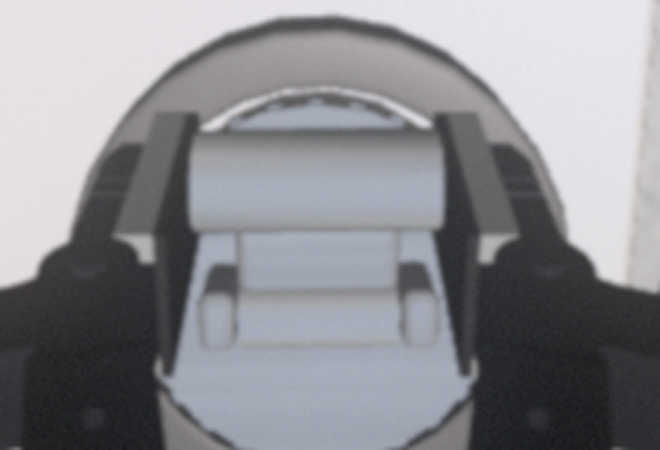

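>>> {"name": "carry_out", "arguments": {
  "rows": [
    [0,-0.19,-0.55,0.087,0,0,-0.3],
    [0,-0.34,-1.11,0.175,0,0,-0.3],
    [0,-0.44,-1.69,0.262,0,0,-0.3],
    [0,-0.48,-2.27,0.349,0,0,-0.3],
    [0,-0.48,-2.27,0.349,0,0,-0.3]
  ]
}}

```text
time_s: 9.38
ee_pos: [0.5424, 0.0361, 0.1897]
tcp_rot: [-0.345, 0.31, -0.592, 0.659]
force: [-2.5, -1.3, -1.2]
opening: 0.452
```

```bash
cat > q.py <<'E'
from h import *
st=robot.sense()
print(st['time_s'],st['ee_pos'].round(4),'F',st['force'].round(2),'M',st['moment'].round(3),st['opening'].round(3),st['joint_positions'].round(2))
M=R.from_quat(st['tcp_rot']).as_matrix(); print(M.round(3)); print('F tool',(M.T@st['force']).round(2))
E
python3 q.py
```

```text
Traceback (most recent call last):
  File "q.py", line 3, in <module>
    print(st['time_s'],st['ee_pos'].round(4),'F',st['force'].round(2),'M',st['moment'].round(3),st['opening'].round(3),st['joint_positions'].round(2))
                                                                                                ^^^^^^^^^^^^^^^^^^^
AttributeError: 'float' object has no attribute 'round'
```

```bash
sed -i "s/st\['opening'\].round(3)/round(st['opening'],3)/" q.py; python3 q.py
```

```text
9.375 [0.5424 0.0361 0.1897] F [-2.51 -1.35 -1.21] M [-0.184  0.79  -0.129] 0.452 [-0.2  -0.06  2.18  0.4   0.47  0.96]
[[ 0.107  0.566  0.817]
 [-0.994  0.062  0.087]
 [-0.001 -0.822  0.57 ]]
F tool [ 1.07 -0.51 -2.85]
```

>>> {"name": "carry_out", "arguments": {
  "rows": [
    [0,0,0,0,0,0,0.1],
    [0,0,0,0,0,0,0.3],
    [0,-1,0,0,0,0,0.3],
    [0,-3,0,0,0,0,0.3],
    [0,-5,0,0,0,0,0.3],
    [0,-6,0,0,0,0,0.3]
  ]
}}

```text
time_s: 10.12
ee_pos: [0.5083, 0.0323, 0.2406]
tcp_rot: [-0.344, 0.31, -0.592, 0.66]
force: [0.5, 0.1, -0.1]
opening: 0.651
```

```bash
python3 q.py; python3 - <<'E'
from h import *
st,s=snap('wrist','w9.png')
M=R.from_quat(st['tcp_rot']).as_matrix()
yaw=np.radians(6.2); x=-np.array([-np.sin(yaw),np.cos(yaw),0]); y=np.array([0,0,-1.]); T=np.c_[x,y,np.cross(x,y)]
print('rot',R.from_matrix(M.T@T).as_rotvec().round(3))
for p in [(.54,.037,.27),(.62,.042,.27),(.62,.042,.212)]: print((M.T@(np.array(p)-st['ee_pos'])*100).round(2))
_,s=snap('scene','s9.png'); I=cv2.convertScaleAbs(cv2.imread('pics/s9.png')[120:220,210:310],alpha=1.5)
cv2.imwrite('pics/s9z.png',cv2.resize(I,None,fx=6,fy=6,interpolation=2))
E
```

```text
10.125 [0.5083 0.0323 0.2406] F [ 0.54  0.12 -0.12] M [-0.057  0.231  0.057] 0.651 [-0.23 -0.25  2.24  0.34  0.6   1.01]
[[ 0.107  0.568  0.816]
 [-0.994  0.061  0.088]
 [-0.    -0.821  0.571]]
F tool [-0.06  0.42  0.38]
rot [-0.608 -0.001 -0.   ]
[-0.12 -0.59  4.31]
[ 0.23  3.99 10.88]
[0.24 8.75 7.56]
```

View pics/w9.png

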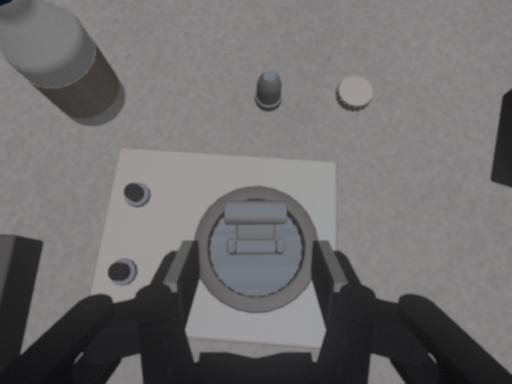

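View pics/s9z.png

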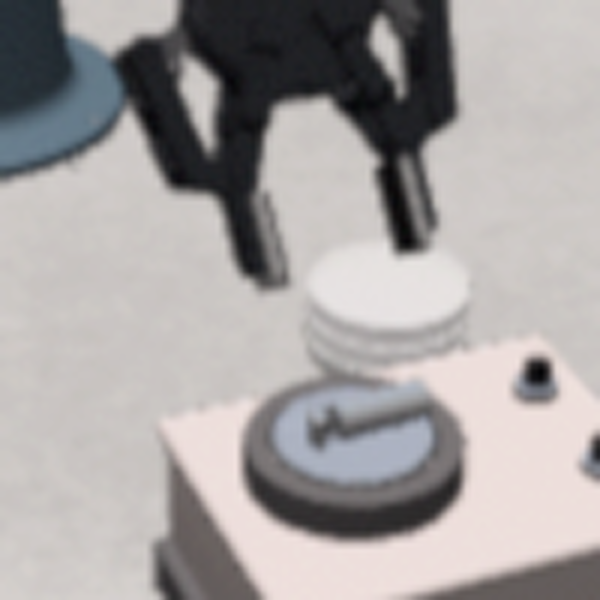

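>>> {"name": "carry_out", "arguments": {
  "rows": [
    [-0.1,-0.6,2.2,-0.12,0,0,-0.4],
    [-0.1,-0.6,4.3,-0.25,0,0,-1],
    [0,1,6.5,-0.4,0,0,-1],
    [0.1,2.5,8.7,-0.54,0,0,-1],
    [0.2,4.0,10.9,-0.608,0,0,-1],
    [0.23,5.2,10.0,-0.608,0,0,-1],
    [0.24,7,8.8,-0.608,0,0,-1],
    [0.24,8.75,7.56,-0.608,0,0,-1],
    [0.24,8.75,7.56,-0.608,0,0,-1]
  ]
}}

```text
time_s: 11.35
ee_pos: [0.618, 0.0421, 0.2085]
tcp_rot: [0.527, -0.474, 0.471, -0.525]
force: [-0.0, -0.3, 0.4]
opening: -0.0
```

```bash
python3 q.py; python3 - <<'E'
from h import *
st,s=snap('wrist','w10.png')
_,s=snap('scene','s10.png'); I=cv2.convertScaleAbs(cv2.imread('pics/s10.png')[120:220,210:310],alpha=1.5)
cv2.imwrite('pics/s10z.png',cv2.resize(I,None,fx=6,fy=6,interpolation=2))
E
```

```text
11.35 [0.618  0.0421 0.2085] F [-0.01 -0.29  0.36] M [ 0.04  -0.038  0.037] -0.0 [-0.11  0.28  1.7   0.    1.17  1.35]
[[ 0.107 -0.005  0.994]
 [-0.994  0.001  0.107]
 [-0.002 -1.    -0.005]]
F tool [ 0.29 -0.36 -0.04]
```

View pics/w10.png

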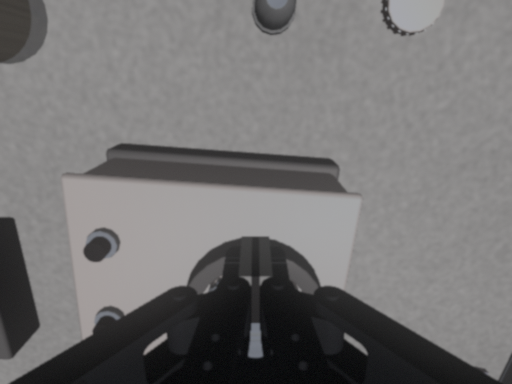

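View pics/s10z.png

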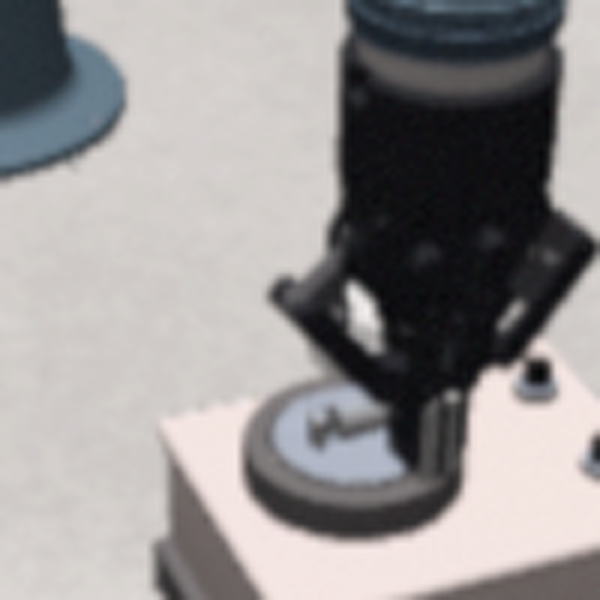

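>>> {"name": "carry_out", "arguments": {
  "rows": [
    [0,0,-0.7,0,0,0,-1],
    [0,0,-1.4,0,0,0,-1],
    [0,0,-2.0,0,0,0,-1],
    [0,-0.1,-2.5,0,0,0,-1],
    [0,-0.2,-3.0,0,0,0,-1],
    [0,-0.2,-3.4,0,0,0,-1]
  ]
}}

```text
time_s: 12.2
ee_pos: [0.5899, 0.0383, 0.2183]
tcp_rot: [-0.522, 0.469, -0.476, 0.53]
force: [10.4, 3.2, 8.8]
opening: 0.0
```

```bash
python3 q.py
```

```text
12.2 [0.5899 0.0383 0.2183] F [10.41  3.16  8.79] M [ 4.890e-01 -1.597e+00 -1.000e-03] 0.0 [-0.13  0.19  1.78  0.    1.15  1.34]
[[ 0.106  0.015  0.994]
 [-0.994  0.001  0.106]
 [ 0.001 -1.     0.015]]
F tool [-2.03 -8.63 10.82]
```

>>> {"name": "carry_out", "arguments": {
  "rows": [
    [0,0,0.6,0,0,0,-1],
    [0,0,1.2,0,0,0,-1],
    [0,0,2.5,0,0,0,-1]
  ]
}}

```text
time_s: 12.58
ee_pos: [0.6147, 0.041, 0.2178]
tcp_rot: [-0.523, 0.47, -0.476, 0.529]
force: [0.3, 0.7, 0.2]
opening: 0.002
```

```bash
python3 q.py; python3 - <<'E'
from h import *
_,s=snap('scene','s11.png'); I=cv2.convertScaleAbs(cv2.imread('pics/s11.png')[120:220,210:310],alpha=1.5)
cv2.imwrite('pics/s11z.png',cv2.resize(I,None,fx=6,fy=6,interpolation=2))
E
```

```text
12.575 [0.6147 0.041  0.2178] F [0.25 0.73 0.22] M [-0.01   0.002 -0.061] 0.002 [-0.12  0.25  1.72  0.    1.16  1.35]
[[ 0.106  0.013  0.994]
 [-0.994  0.001  0.106]
 [ 0.001 -1.     0.013]]
F tool [-0.7  -0.22  0.33]
```

View pics/s11z.png

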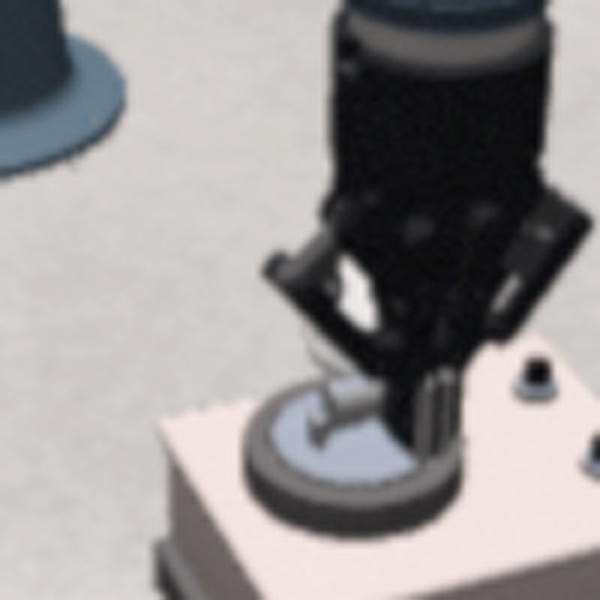

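>>> {"name": "carry_out", "arguments": {
  "rows": [
    [0,0.4,-0.6,0,0,0,-1],
    [0,0.7,-1.2,0,0,0,-1],
    [0,0.7,-1.8,0,0,0,-1],
    [0,0.7,-2.3,0,0,0,-1],
    [0,0.7,-2.7,0,0,0,-1],
    [0,0.7,-3.0,0,0,0,-1]
  ]
}}

```text
time_s: 13.38
ee_pos: [0.5886, 0.0378, 0.2134]
tcp_rot: [-0.52, 0.467, -0.479, 0.532]
force: [6.1, 2.6, 6.2]
opening: 0.001
```

```bash
python3 q.py
```

```text
13.375 [0.5886 0.0378 0.2134] F [6.08 2.56 6.22] M [ 0.36  -1.084 -0.063] 0.001 [-0.13  0.19  1.79  0.    1.13  1.33]
[[ 0.106  0.023  0.994]
 [-0.994  0.001  0.106]
 [ 0.001 -1.     0.023]]
F tool [-1.89 -6.08  6.46]
```

>>> {"name": "carry_out", "arguments": {
  "rows": [
    [0,-0.4,-0.2,0,0,0,-1],
    [0,-0.5,-0.5,0,0,0,-1],
    [0,-0.5,-0.8,0,0,0,-1],
    [0,-0.5,-1.1,0,0,0,-1]
  ]
}}

```text
time_s: 13.88
ee_pos: [0.579, 0.0365, 0.2204]
tcp_rot: [-0.519, 0.465, -0.48, 0.533]
force: [3.7, 0.2, 6.2]
opening: 0.0
```

```bash
python3 q.py; python3 - <<'E'
from h import *
_,s=snap('scene','s12.png'); I=cv2.convertScaleAbs(cv2.imread('pics/s12.png')[120:220,210:310],alpha=1.5)
cv2.imwrite('pics/s12z.png',cv2.resize(I,None,fx=6,fy=6,interpolation=2))
E
```

```text
13.875 [0.579  0.0365 0.2204] F [3.67 0.16 6.19] M [ 0.06  -0.521  0.013] 0.0 [-0.13  0.16  1.82  0.01  1.14  1.33]
[[ 0.105  0.029  0.994]
 [-0.994  0.001  0.105]
 [ 0.002 -1.     0.029]]
F tool [ 0.24 -6.08  3.85]
```

View pics/s12z.png

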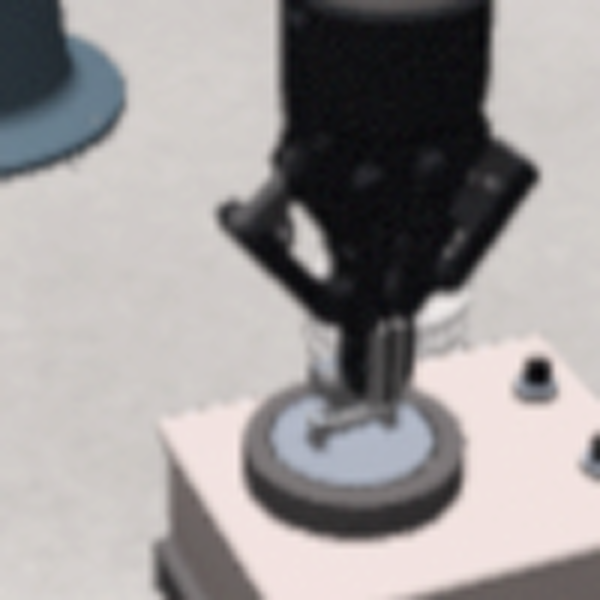

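>>> {"name": "carry_out", "arguments": {
  "rows": [
    [0,-0.3,-0.3,0,0,0,-1],
    [0,-0.3,-0.6,0,0,0,-1],
    [0,-0.3,-0.8,0,0,0,-1]
  ]
}}

```text
time_s: 14.3
ee_pos: [0.5727, 0.0357, 0.2238]
tcp_rot: [-0.516, 0.463, -0.483, 0.535]
force: [15.8, 2.6, -2.3]
opening: 0.001
```

```bash
python3 q.py
```

```text
14.3 [0.5727 0.0357 0.2238] F [15.82  2.57 -2.3 ] M [ 0.45  -2.738 -0.022] 0.001 [-0.14  0.14  1.83  0.01  1.13  1.33]
[[ 0.105  0.037  0.994]
 [-0.994  0.001  0.105]
 [ 0.003 -0.999  0.037]]
F tool [-0.91  2.89 15.91]
```

>>> {"name": "carry_out", "arguments": {
  "rows": [
    [0,0,1.0,-0.02,0,0,-1],
    [0,0,2.5,-0.037,0,0,-1],
    [0,-3,2.5,-0.037,0,0,-1],
    [0,-6,1.5,-0.037,0,0,0.2],
    [0,-7.8,0,-0.037,0,0,0.3],
    [0,-7.8,-1.2,-0.037,0,0,0.3],
    [0,-7.8,-1.2,-0.037,0,0,0.3]
  ]
}}

```text
time_s: 15.18
ee_pos: [0.5566, 0.0344, 0.2996]
tcp_rot: [0.527, -0.473, 0.473, -0.524]
force: [0.6, -0.7, 0.0]
opening: 0.651
```

```bash
python3 q.py; python3 - <<'E'
from h import *
st,s=snap('wrist','w13.png'); c=cam(s,st)
M=R.from_quat(st['tcp_rot']).as_matrix()
for q,z in [('tab_bead',.150),('cap_mid',.106),('filler',.1145)]:
    for d in robot.tip_of('wrist',q)[:2]:
        p=onz(c,d['position'],z); print(q,np.round(d['position'],1),round(d['confidence'],2),p.round(4),(M.T@(p-st['ee_pos'])*100).round(2))
I=cv2.imread('pics/w13.png')[90:270,165:345]; cv2.imwrite('pics/w13z.png',cv2.resize(cv2.convertScaleAbs(I,alpha=1.5),None,fx=3,fy=3,interpolation=2))
c0=c
for z in (.150,):
  for ax in [(.5584,.0377)]: print('expect',proj(c,(*ax,.150)),proj(c,(*ax,.125)),proj(c,(*ax,.115)))
_,s=snap('scene','s13.png'); I=cv2.convertScaleAbs(cv2.imread('pics/s13.png')[120:220,210:310],alpha=1.5)
cv2.imwrite('pics/s13z.png',cv2.resize(I,None,fx=6,fy=6,interpolation=2))
E
```

```text
15.175 [0.5566 0.0344 0.2996] F [ 0.63 -0.74  0.  ] M [-0.002  0.036  0.005] 0.651 [-0.14  0.04  1.8  -0.    1.31  1.33]
[[ 0.105 -0.003  0.995]
 [-0.995 -0.003  0.105]
 [ 0.002 -1.    -0.003]]
F tool [ 0.8  -0.    0.55]
tab_bead [192.6 250.2] 0.71 [0.5598 0.0381 0.15  ] [-0.37 14.96  0.4 ]
cap_mid [179.5 252.4] 0.86 [0.5565 0.0364 0.106 ] [-0.25 19.36  0.08]
cap_mid [174.5 251.4] 0.18 [0.5609 0.0377 0.106 ] [-0.34 19.36  0.53]
filler [148.3 228.1] 0.19 [0.5834 0.059  0.1145] [-2.21 18.5   2.99]
expect [194.38446039 250.56804221] [183.97633457 250.9258562 ] [180.33068349 251.05118759]
```

View pics/w13z.png

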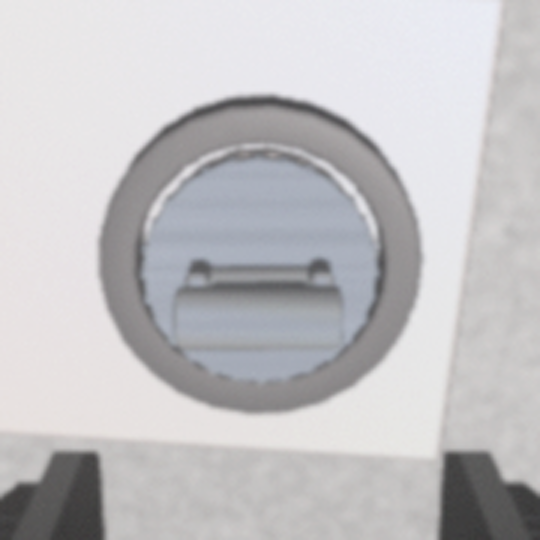

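View pics/s13z.png

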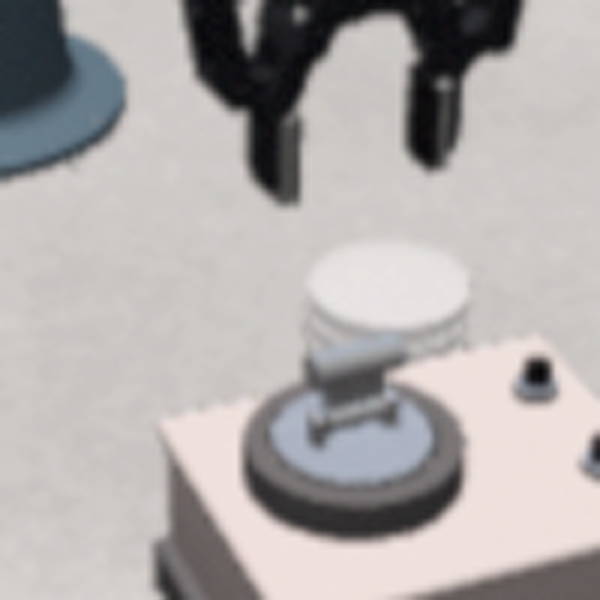

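>>> {"name": "carry_out", "arguments": {
  "rows": [
    [-0.1,2,0.1,0,0,0,0.3],
    [-0.25,4,0.17,0,0,0,0.3],
    [-0.25,6,0.17,0,0,0,0.3],
    [-0.25,7,0.17,0,0,0,0.3],
    [-0.25,8.0,0.17,0,0,0,0.2],
    [-0.25,8.0,0.17,0,0,0,0.2]
  ]
}}

```text
time_s: 16.18
ee_pos: [0.5589, 0.0368, 0.2197]
tcp_rot: [0.527, -0.473, 0.473, -0.524]
force: [-0.0, -1.2, 0.5]
opening: 0.6
```

```bash
python3 q.py; python3 - <<'E'
from h import *
st,s=snap('wrist','w14.png'); c=cam(s,st)
M=R.from_quat(st['tcp_rot']).as_matrix()
I=cv2.imread('pics/w14.png')[200:384,140:370]; cv2.imwrite('pics/w14z.png',cv2.resize(cv2.convertScaleAbs(I,alpha=1.5),None,fx=3,fy=3,interpolation=2))
p=st['ee_pos']; print('axis at tool centre: bead',proj(c,p+M@np.array([0,p[2]-.15,0])), 'hinge',proj(c,p+M@np.array([0,p[2]-.128,0])))
E
```

```text
16.175 [0.5589 0.0368 0.2197] F [-0.   -1.23  0.52] M [ 0.007  0.035 -0.004] 0.6 [-0.14  0.13  1.85 -0.    1.16  1.33]
[[ 0.105 -0.002  0.994]
 [-0.994 -0.003  0.105]
 [ 0.002 -1.    -0.003]]
F tool [ 1.23 -0.52 -0.13]
axis at tool centre: bead [252.83426302 255.33030411] hinge [233.03591904 255.31944081]
```

View pics/w14z.png

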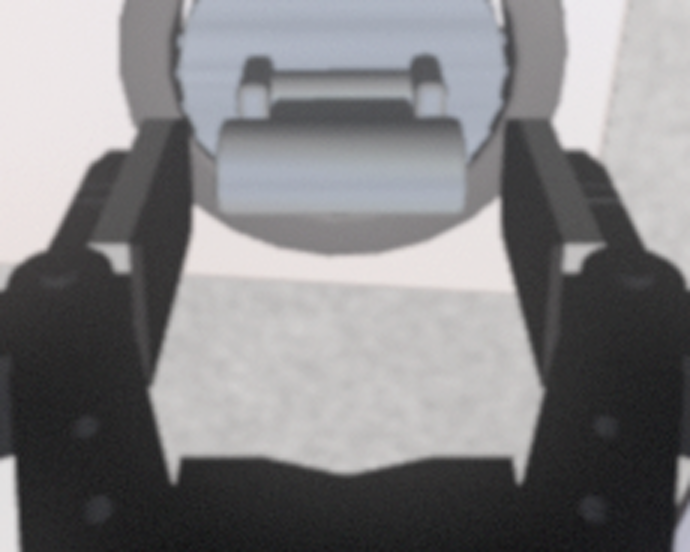

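>>> {"name": "carry_out", "arguments": {
  "rows": [
    [-0.07,0.6,-0.08,0,0,0,0.1],
    [-0.07,1.2,-0.08,0,0,0,0.1],
    [-0.07,1.7,-0.08,0,0,0,0.03],
    [-0.07,1.7,-0.08,0,0,0,0.03]
  ]
}}

```text
time_s: 16.73
ee_pos: [0.5581, 0.0373, 0.2028]
tcp_rot: [0.527, -0.473, 0.473, -0.524]
force: [0.8, 0.4, 0.3]
opening: 0.513
```

```bash
python3 q.py; python3 - <<'E'
from h import *
st,s=snap('wrist','w15.png'); c=cam(s,st)
M=R.from_quat(st['tcp_rot']).as_matrix()
I=cv2.imread('pics/w15.png')[200:384,140:370]; cv2.imwrite('pics/w15z.png',cv2.resize(cv2.convertScaleAbs(I,alpha=1.5),None,fx=3,fy=3,interpolation=2))
p=st['ee_pos']; print('axis at tool centre: bead',proj(c,p+M@np.array([0,p[2]-.15,0])))
E
```

```text
16.725 [0.5581 0.0373 0.2028] F [0.78 0.41 0.33] M [ 0.001  0.025 -0.014] 0.513 [-0.13  0.15  1.86 -0.    1.13  1.33]
[[ 0.105 -0.002  0.994]
 [-0.994 -0.003  0.105]
 [ 0.002 -1.    -0.002]]
F tool [-0.32 -0.34  0.82]
axis at tool centre: bead [271.96007015 255.34074006]
```

View pics/w15z.png

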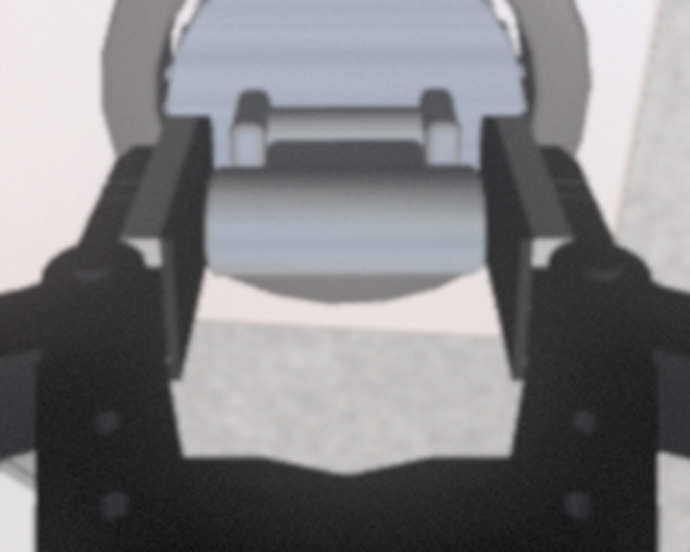

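>>> {"name": "carry_out", "arguments": {
  "rows": [
    [0,0,0,0,0,0,-0.1],
    [0,0,0,0,0,0,-0.3],
    [0,0,0,0,0,0,-1]
  ]
}}

```text
time_s: 17.15
ee_pos: [0.5584, 0.0374, 0.2036]
tcp_rot: [0.526, -0.473, 0.473, -0.525]
force: [-0.3, 0.6, 1.0]
opening: 0.451
```

```bash
python3 q.py
```

```text
17.15 [0.5584 0.0374 0.2036] F [-0.29  0.58  1.01] M [0.082 0.092 0.031] 0.451 [-0.13  0.15  1.86 -0.    1.13  1.33]
[[ 0.105 -0.001  0.994]
 [-0.994 -0.003  0.105]
 [ 0.003 -1.    -0.001]]
F tool [-0.6  -1.01 -0.23]
```

>>> {"name": "carry_out", "arguments": {
  "rows": [
    [0,0,0,0,-0.06,0,-1],
    [0,0,0,0,-0.12,0,-1],
    [0,0,0,0,-0.18,0,-1],
    [0,0,0,0,-0.24,0,-1],
    [0,0,0,0,-0.3,0,-1],
    [0,0,0,0,-0.36,0,-1]
  ]
}}

```text
time_s: 17.9
ee_pos: [0.5586, 0.0372, 0.2037]
tcp_rot: [0.603, -0.37, 0.371, -0.601]
force: [0.3, 0.0, 0.5]
opening: 0.456
```

```bash
cat >> q.py <<'E'
print('yaw',np.degrees(np.arctan2(M[1,0],M[0,0])).round(2), 'rel', (np.degrees(np.arctan2(M[1,0],M[0,0]))+83.97).round(2))
E
python3 q.py
```

```text
17.9 [0.5586 0.0372 0.2037] F [0.31 0.02 0.55] M [-0.02  -0.003 -0.096] 0.456 [-0.14  0.15  1.86 -0.    1.13  0.97]
[[ 0.45  -0.     0.893]
 [-0.893 -0.003  0.45 ]
 [ 0.003 -1.    -0.002]]
F tool [ 0.12 -0.55  0.28]
yaw -63.26 rel 20.71
```

>>> {"name": "carry_out", "arguments": {
  "rows": [
    [0,0,0,0,-0.08,0,-1],
    [0,0,0,0,-0.16,0,-1],
    [0,0,0,0,-0.24,0,-1],
    [0,0,0,0,-0.32,0,-1],
    [0,0,0,0,-0.4,0,-1],
    [0,0,0,0,-0.47,0,-1],
    [0,0,0,0,-0.54,0,-1],
    [0,0,0,0,-0.6,0,-1],
    [0,0,0,0,-0.66,0,-1]
  ]
}}

```text
time_s: 19.02
ee_pos: [0.5589, 0.0371, 0.2039]
tcp_rot: [0.691, -0.155, 0.156, -0.689]
force: [0.5, -1.2, 1.3]
opening: 0.453
```

```bash
python3 q.py
```

```text
19.025 [0.5589 0.0371 0.2039] F [ 0.49 -1.15  1.32] M [ 0.001 -0.068  0.021] 0.453 [-0.14  0.15  1.86 -0.    1.13  0.31]
[[ 0.904  0.001  0.428]
 [-0.428 -0.003  0.904]
 [ 0.002 -1.    -0.003]]
F tool [ 0.94 -1.32 -0.84]
yaw -25.34 rel 58.63
```

>>> {"name": "carry_out", "arguments": {
  "rows": [
    [0,0,0,0,-0.04,0,-1],
    [0,0,0,0,-0.08,0,-1],
    [0,0,0,0,-0.12,0,-1],
    [0,0,0,0,-0.16,0,-1]
  ]
}}

```text
time_s: 19.52
ee_pos: [0.5591, 0.0369, 0.2041]
tcp_rot: [0.701, -0.098, 0.1, -0.699]
force: [0.2, -0.0, 0.5]
opening: 0.452
```

```bash
python3 q.py
```

```text
19.525 [0.5591 0.0369 0.2041] F [ 0.17 -0.04  0.5 ] M [ 0.022 -0.002 -0.102] 0.452 [-0.14  0.15  1.86 -0.    1.13  0.15]
[[ 0.961  0.002  0.278]
 [-0.278 -0.004  0.961]
 [ 0.002 -1.    -0.003]]
F tool [ 0.18 -0.5   0.01]
yaw -16.11 rel 67.86
```

>>> {"name": "carry_out", "arguments": {
  "rows": [
    [0,0,0,0,-0.035,0,-1],
    [0,0,0,0,-0.07,0,-1]
  ]
}}

```text
time_s: 19.77
ee_pos: [0.5592, 0.0369, 0.2041]
tcp_rot: [0.704, -0.073, 0.075, -0.702]
force: [-0.3, -0.4, 0.6]
opening: 0.454
```

```bash
python3 q.py|grep -E "F \[|yaw"
```

```text
19.775 [0.5592 0.0369 0.2041] F [-0.3  -0.43  0.62] M [-0.066 -0.036 -0.012] 0.454 [-0.14  0.15  1.86 -0.    1.13  0.08]
yaw -12.0 rel 71.97
```

>>> {"name": "carry_out", "arguments": {
  "rows": [
    [0,0,0,0,-0.035,0,-1],
    [0,0,0,0,-0.07,0,-1]
  ]
}}

```text
time_s: 20.02
ee_pos: [0.5592, 0.0368, 0.2041]
tcp_rot: [0.707, -0.048, 0.049, -0.704]
force: [0.4, 0.4, 0.2]
opening: 0.453
```

```bash
python3 q.py|grep -E "F \[|yaw"
```

```text
20.025 [0.5592 0.0368 0.2041] F [0.35 0.36 0.23] M [-0.01  -0.084 -0.006] 0.453 [-0.14  0.15  1.86 -0.    1.13  0.  ]
yaw -7.86 rel 76.11
```

>>> {"name": "carry_out", "arguments": {
  "rows": [
    [0,0,0,0,-0.035,0,-1],
    [0,0,0,0,-0.07,0,-1]
  ]
}}

```text
time_s: 20.27
ee_pos: [0.5595, 0.0369, 0.2042]
tcp_rot: [0.708, -0.022, 0.024, -0.706]
force: [2.3, 0.9, -0.9]
opening: 0.454
```

```bash
python3 q.py|grep -E "F \[|yaw"
```

```text
20.275 [0.5595 0.0369 0.2042] F [ 2.3   0.9  -0.94] M [ 0.121 -0.513 -0.117] 0.454 [-0.14  0.15  1.86 -0.    1.13 -0.07]
yaw -3.74 rel 80.23
```

>>> {"name": "carry_out", "arguments": {
  "rows": [
    [0,0,0,0,-0.035,0,-1],
    [0,0,0,0,-0.07,0,-1]
  ]
}}

```text
time_s: 20.52
ee_pos: [0.56, 0.037, 0.2042]
tcp_rot: [0.708, 0.004, -0.0, -0.706]
force: [4.2, 1.4, -2.5]
opening: 0.453
```

```bash
python3 q.py|grep -E "F \[|yaw"
```

```text
20.525 [0.56   0.037  0.2042] F [ 4.18  1.4  -2.52] M [ 0.186 -0.827 -0.549] 0.453 [-0.14  0.15  1.86 -0.    1.12 -0.14]
yaw 0.35 rel 84.32
```

>>> {"name": "carry_out", "arguments": {
  "rows": [
    [0,0,0,0,0.04,0,-1],
    [0,0,0,0,0.05,0,-1]
  ]
}}

```text
time_s: 20.78
ee_pos: [0.56, 0.037, 0.2042]
tcp_rot: [0.708, -0.013, 0.017, -0.706]
force: [2.9, 1.0, -0.7]
opening: 0.452
```

```bash
python3 q.py
```

```text
20.775 [0.56   0.037  0.2042] F [ 2.85  0.95 -0.66] M [ 0.139 -0.407 -0.038] 0.452 [-0.14  0.15  1.86 -0.    1.12 -0.09]
[[ 0.999  0.005  0.043]
 [-0.043 -0.003  0.999]
 [ 0.005 -1.    -0.003]]
F tool [2.81 0.67 1.07]
yaw -2.45 rel 81.52
```

>>> {"name": "carry_out", "arguments": {
  "rows": [
    [0.1,0,0.04,0,0,0,-1],
    [0.1,-0.15,0.04,0,0,0,-1],
    [0.1,-0.3,0.04,0,0,0,-1]
  ]
}}

```text
time_s: 21.15
ee_pos: [0.5603, 0.0374, 0.2064]
tcp_rot: [0.708, -0.014, 0.016, -0.706]
force: [0.1, -0.8, -4.3]
opening: 0.453
```

```bash
python3 q.py
```

```text
21.15 [0.5603 0.0374 0.2064] F [ 0.07 -0.81 -4.35] M [ 0.004 -0.122 -0.038] 0.453 [-0.13  0.15  1.86 -0.    1.13 -0.09]
[[ 0.999  0.003  0.043]
 [-0.043 -0.003  0.999]
 [ 0.003 -1.    -0.003]]
F tool [ 0.09  4.35 -0.79]
yaw -2.44 rel 81.53
```

>>> {"name": "carry_out", "arguments": {
  "rows": [
    [0,-0.15,0,0,0,0,-1],
    [0,-0.3,0,0,0,0,-1],
    [0,-0.3,0,0,0,0,-1]
  ]
}}

```text
time_s: 21.52
ee_pos: [0.5603, 0.0374, 0.2095]
tcp_rot: [0.708, -0.014, 0.016, -0.706]
force: [1.4, 1.0, -3.7]
opening: 0.451
```

```bash
python3 q.py
```

```text
21.525 [0.5603 0.0374 0.2095] F [ 1.45  0.96 -3.69] M [-0.037 -0.153 -0.026] 0.451 [-0.13  0.14  1.86 -0.    1.14 -0.09]
[[ 0.999  0.003  0.043]
 [-0.043 -0.003  0.999]
 [ 0.003 -1.    -0.003]]
F tool [1.39 3.69 1.03]
yaw -2.44 rel 81.53
```

Free. Continue lifting slowly.

>>> {"name": "carry_out", "arguments": {
  "rows": [
    [0,-0.3,0,0,0,0,-1],
    [0,-0.6,0,0,0,0,-1],
    [0,-1.0,0,0,0,0,-1],
    [0,-1.5,0,0,0,0,-1],
    [0,-2.2,0,0,0,0,-1],
    [0,-3.2,0,0,0,0,-1],
    [0,-4.5,0,0,0,0,-1],
    [0,-5.5,0,0,0,0,-1],
    [0,-5.5,0,0,0,0,-1]
  ]
}}

```text
time_s: 22.65
ee_pos: [0.5607, 0.0375, 0.266]
tcp_rot: [0.708, -0.013, 0.017, -0.706]
force: [0.2, 0.3, -2.5]
opening: 0.447
```

```bash
python3 q.py; python3 - <<'E'
from h import *
_,s=snap('scene','s16.png'); I=cv2.convertScaleAbs(cv2.imread('pics/s16.png')[90:270,80:320],alpha=1.5)
cv2.imwrite('pics/s16z.png',cv2.resize(I,None,fx=3,fy=3,interpolation=2))
st,s=snap('wrist','w16.png')
_,s=snap('top','t16.png'); c=cam(s)
I=cv2.convertScaleAbs(s['color'][190:280,350:440],alpha=1.8); cv2.imwrite('pics/t16z.png',cv2.cvtColor(cv2.resize(I,None,fx=6,fy=6,interpolation=2),4))
d=robot.tip_of('top','tray');print([(x['position'],x['confidence'],onz(c,x['position'],0)) for x in d[:1]])
for t in robot.cut_out('top','tray')[:1]:
    m=t['region'].astype(np.uint8); cs=max(cv2.findContours(m,0,2)[0],key=cv2.contourArea)
    b=cv2.boxPoints(cv2.minAreaRect(cs)); print(t['confidence'],b.round(1).tolist(),[np.round(onz(c,(y,x),.018)[:2],4).tolist() for x,y in b],onz(c,(b[:,1].mean(),b[:,0].mean()),.014))
E
```

```text
22.65 [0.5607 0.0375 0.266 ] F [ 0.18  0.27 -2.54] M [ 0.026  0.039 -0.007] 0.447 [-0.13  0.08  1.82 -0.    1.24 -0.09]
[[ 0.999  0.005  0.043]
 [-0.043 -0.003  0.999]
 [ 0.006 -1.    -0.003]]
F tool [0.16 2.54 0.28]
yaw -2.44 rel 81.53
[([233.5, 393.4], 0.87, array([ 0.47225057, -0.3193122 ,  0.        ]))]
0.84 [[367.79998779296875, 205.0], [423.8999938964844, 203.1999969482422], [426.1000061035156, 270.79998779296875], [370.0, 272.6000061035156]] [[0.5388, -0.2565], [0.5405, -0.3854], [0.3877, -0.3827], [0.3862, -0.2555]] [ 0.4626148  -0.32158237  0.014     ]
```

View pics/s16z.png

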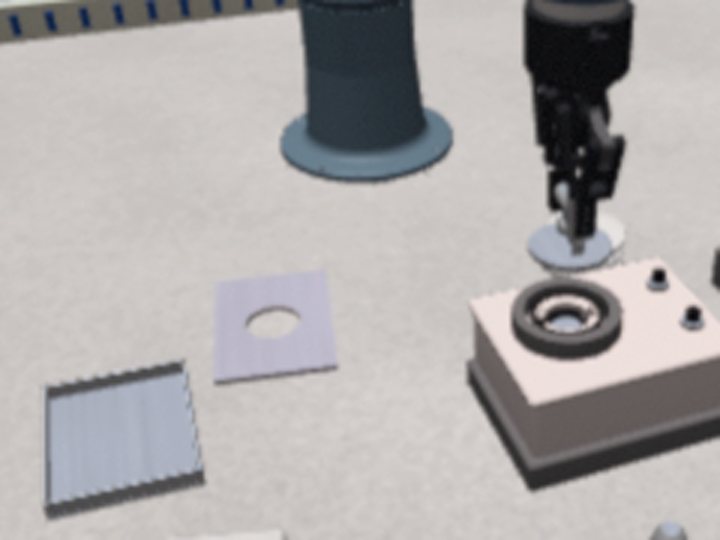

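View pics/w16.png

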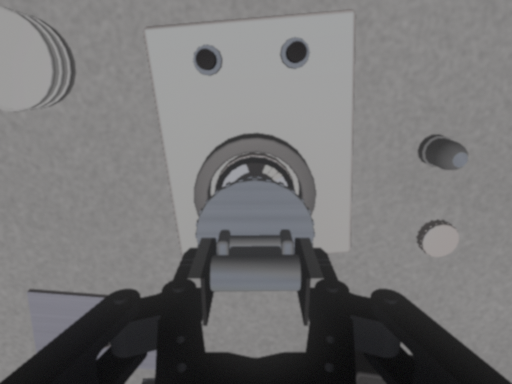

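View pics/t16z.png

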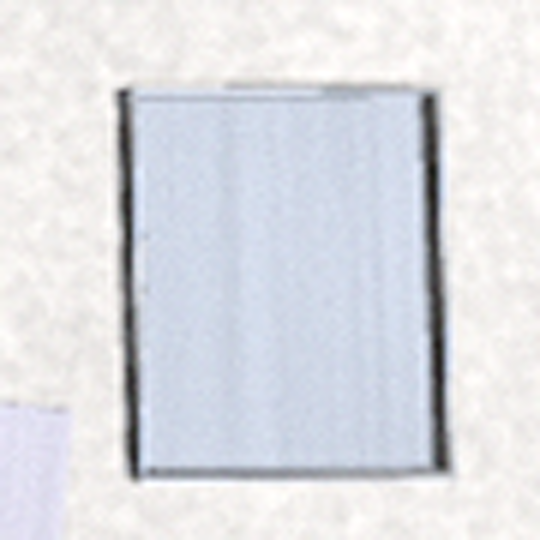

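>>> {"name": "carry_out", "arguments": {
  "rows": [
    [-0.1,0,-0.5,0,0,0,-1],
    [-0.3,0,-1.5,0,0,0,-1],
    [-0.7,0,-3.0,0,0,0,-1],
    [-1.2,0,-5.2,0,0,0,-1],
    [-1.7,0,-7.5,0,0,0,-1],
    [-2.3,0,-10,0,0,0,-1],
    [-2.8,0,-12.5,0,0,0,-1],
    [-3.4,0,-15,0,0,0,-1],
    [-4.0,0,-17.5,0,0,0,-1],
    [-4.6,0,-20,0,0,0,-1],
    [-5.1,0,-22.5,0,0,0,-1],
    [-5.7,0,-25,0,0,0,-1],
    [-6.3,0,-27.5,0,0,0,-1],
    [-6.8,0,-30,0,0,0,-1],
    [-7.4,0,-32.5,0,0,0,-1],
    [-7.8,0,-34.5,0,0,0,-1],
    [-8.1,0,-35.6,0,0,0,-1],
    [-8.25,0,-36.2,0,0,0,-1],
    [-8.25,0,-36.2,0,0,0,-1]
  ]
}}

```text
time_s: 25.28
ee_pos: [0.462, -0.3205, 0.2645]
tcp_rot: [0.708, -0.015, 0.016, -0.706]
force: [-1.0, 0.2, -2.9]
opening: 0.456
```

```bash
python3 q.py; python3 - <<'E'
from h import *
_,s=snap('scene','s17.png'); I=cv2.convertScaleAbs(cv2.imread('pics/s17.png')[90:270,40:240],alpha=1.5)
cv2.imwrite('pics/s17z.png',cv2.resize(I,None,fx=3,fy=3,interpolation=2))
st,s=snap('wrist','w17.png')
E
```

```text
25.275 [ 0.462  -0.3205  0.2645] F [-1.01  0.19 -2.94] M [ 0.037 -0.021 -0.031] 0.456 [-0.81  0.08  1.82 -0.    1.24 -0.77]
[[ 0.999  0.001  0.043]
 [-0.043 -0.002  0.999]
 [ 0.002 -1.    -0.002]]
F tool [-1.03  2.94  0.16]
yaw -2.44 rel 81.53
```

View pics/s17z.png

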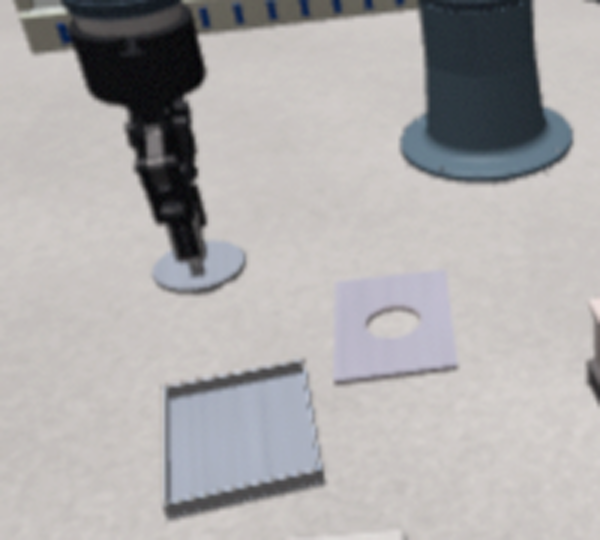

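View pics/w17.png

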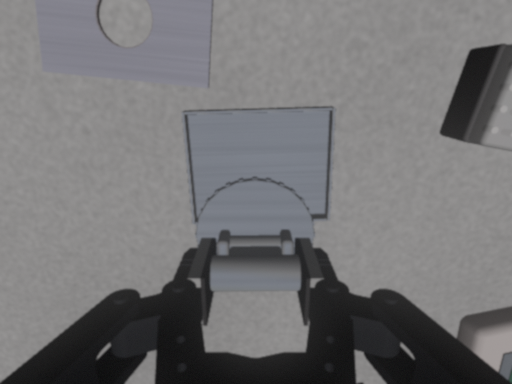

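>>> {"name": "carry_out", "arguments": {
  "rows": [
    [0,0.5,0,0,0,0,-1],
    [0,1.8,0,0,0,0,-1],
    [0,3.5,0,0,0,0,-1],
    [0,5.5,0,0,0,0,-1],
    [0,7.5,0,0,0,0,-1],
    [0,9.5,0,0,0,0,-1],
    [0,11.5,0,0,0,0,-1],
    [0,13,0,0,0,0,-1],
    [0,14,0,0,0,0,-1],
    [0,14.5,0,0,0,0,-1],
    [0,14.5,0,0,0,0,-1]
  ]
}}

```text
time_s: 26.75
ee_pos: [0.4624, -0.3204, 0.1195]
tcp_rot: [0.708, -0.014, 0.015, -0.706]
force: [0.8, -0.7, -1.7]
opening: 0.451
```

```bash
python3 q.py; python3 - <<'E'
from h import *
_,s=snap('scene','s18.png'); I=cv2.convertScaleAbs(cv2.imread('pics/s18.png')[150:270,60:180],alpha=1.5)
cv2.imwrite('pics/s18z.png',cv2.resize(I,None,fx=5,fy=5,interpolation=2))
E
```

```text
26.75 [ 0.4624 -0.3204  0.1195] F [ 0.79 -0.67 -1.68] M [ 0.016 -0.005 -0.03 ] 0.451 [-0.81  0.29  1.88 -0.    0.97 -0.76]
[[ 0.999  0.002  0.042]
 [-0.042 -0.002  0.999]
 [ 0.002 -1.    -0.002]]
F tool [ 0.81  1.68 -0.63]
yaw -2.4 rel 81.57
```

View pics/s18z.png

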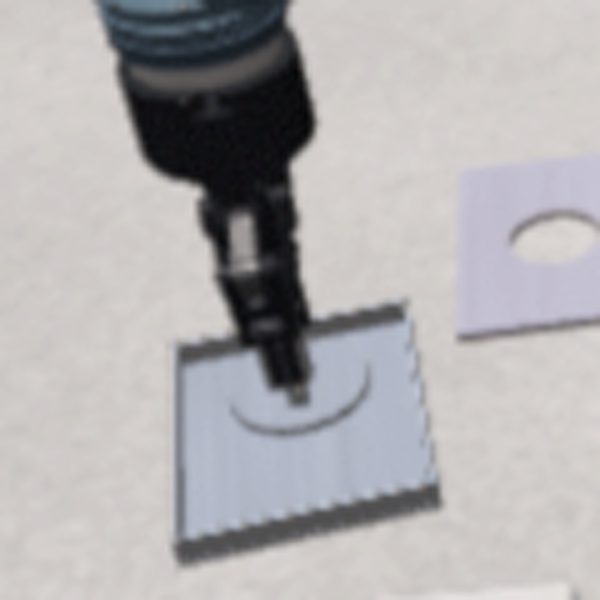

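>>> {"name": "carry_out", "arguments": {
  "rows": [
    [0,0.3,0,0,0,0,-1],
    [0,0.5,0,0,0,0,-1],
    [0,0.7,0,0,0,0,-1],
    [0,0.8,0,0,0,0,-1],
    [0,0.8,0,0,0,0,-1]
  ]
}}

```text
time_s: 27.42
ee_pos: [0.4626, -0.3205, 0.1118]
tcp_rot: [0.708, -0.014, 0.016, -0.706]
force: [0.4, 0.1, -3.7]
opening: 0.456
```

```bash
python3 q.py
```

```text
27.425 [ 0.4626 -0.3205  0.1118] F [ 0.36  0.15 -3.66] M [ 0.017  0.024 -0.022] 0.456 [-0.81  0.3   1.88 -0.    0.95 -0.76]
[[ 0.999  0.002  0.042]
 [-0.042 -0.003  0.999]
 [ 0.002 -1.    -0.003]]
F tool [0.34 3.66 0.17]
yaw -2.4 rel 81.57
```

>>> {"name": "carry_out", "arguments": {
  "rows": [
    [0,0.07,0,0,0,0,-1],
    [0,0.15,0,0,0,0,-1],
    [0,0.15,0,0,0,0,-1]
  ]
}}

```text
time_s: 27.8
ee_pos: [0.4625, -0.3205, 0.1102]
tcp_rot: [0.708, -0.014, 0.015, -0.706]
force: [-0.4, 0.4, -2.3]
opening: 0.456
```

```bash
python3 q.py
```

```text
27.8 [ 0.4625 -0.3205  0.1102] F [-0.42  0.44 -2.3 ] M [-0.019  0.007 -0.003] 0.456 [-0.81  0.3   1.88 -0.    0.95 -0.76]
[[ 0.999  0.002  0.042]
 [-0.042 -0.003  0.999]
 [ 0.002 -1.    -0.002]]
F tool [-0.44  2.3   0.42]
yaw -2.4 rel 81.57
```

>>> {"name": "carry_out", "arguments": {
  "rows": [
    [0,0.07,0,0,0,0,-1],
    [0,0.15,0,0,0,0,-1],
    [0,0.15,0,0,0,0,-1]
  ]
}}

```text
time_s: 28.18
ee_pos: [0.4627, -0.3208, 0.1097]
tcp_rot: [0.708, -0.014, 0.015, -0.706]
force: [-2.8, 2.0, 5.3]
opening: 0.458
```

```bash
python3 q.py|head -1
```

```text
28.175 [ 0.4627 -0.3208  0.1097] F [-2.81  2.02  5.32] M [ 0.346  0.514 -0.012] 0.458 [-0.81  0.3   1.88 -0.    0.95 -0.76]
```

>>> {"name": "carry_out", "arguments": {
  "rows": [
    [0,0.07,0,0,0,0,-1],
    [0,0.12,0,0,0,0,-1],
    [0,0.12,0,0,0,0,-1]
  ]
}}

```text
time_s: 28.55
ee_pos: [0.4629, -0.3209, 0.1097]
tcp_rot: [0.708, -0.014, 0.015, -0.706]
force: [-5.5, 3.3, 9.0]
opening: 0.457
```

```bash
python3 q.py|head -1
```

```text
28.55 [ 0.4629 -0.3209  0.1097] F [-5.49  3.31  9.  ] M [ 0.685  0.894 -0.011] 0.457 [-0.81  0.3   1.88 -0.    0.95 -0.76]
```

>>> {"name": "carry_out", "arguments": {
  "rows": [
    [0,-0.1,0,0,0,0,-1],
    [0,-0.1,0,0,0,0,-0.1],
    [0,-0.1,0,0,0,0,0.1],
    [0,-0.1,0,0,0,0,0.3],
    [0,-0.1,0,0,0,0,0.3]
  ]
}}

```text
time_s: 29.18
ee_pos: [0.463, -0.3211, 0.1109]
tcp_rot: [0.708, -0.014, 0.015, -0.706]
force: [-0.4, 0.4, -0.3]
opening: 0.651
```

```bash
python3 q.py|head -1
```

```text
29.175 [ 0.463  -0.3211  0.1109] F [-0.36  0.37 -0.26] M [ 0.009  0.01  -0.038] 0.651 [-0.81  0.3   1.88 -0.    0.95 -0.76]
```

>>> {"name": "carry_out", "arguments": {
  "rows": [
    [0,-0.4,0,0,0,0,0.3],
    [0,-1.0,0,0,0,0,0.3],
    [0,-2.0,0,0,0,0,0.3],
    [0,-4.0,0,0,0,0,0.3],
    [0,-7,0,0,0,0,0.3],
    [0,-10,0,0,0,0,0.3],
    [0,-13,0,0,0,0,0.3],
    [0,-13,0,0,0,0,0.3]
  ]
}}

```text
time_s: 30.18
ee_pos: [0.464, -0.3218, 0.2452]
tcp_rot: [0.71, -0.012, 0.017, -0.704]
force: [-0.2, 0.4, 0.1]
opening: 0.65
```

```bash
python3 q.py|head -1; python3 - <<'E'
from h import *
_,s=snap('scene','s20.png'); cv2.imwrite('pics/s20z.png',cv2.cvtColor(cv2.resize(cv2.convertScaleAbs(s['color'],alpha=1.4),None,fx=1.5,fy=1.5),4))
st,s=snap('wrist','w20.png'); c=cam(s,st)
for q,z in [('cap_mid',.012),('tab_bead',.056),('tray',0)]:
    print(q,[(np.round(d['position'],1),round(d['confidence'],2),onz(c,d['position'],z).round(4)) for d in robot.tip_of('wrist',q)[:1]])
E
```

```text
30.175 [ 0.464  -0.3218  0.2452] F [-0.21  0.38  0.15] M [-0.033  0.017 -0.006] 0.65 [-0.81  0.1   1.83 -0.    1.2  -0.77]
cap_mid [(array([170.9, 252.9]), 0.61, array([ 0.461 , -0.3229,  0.012 ]))]
tab_bead [(array([180.1, 250.3]), 0.66, array([ 0.4592, -0.3187,  0.056 ]))]
tray [(array([170.3, 254.9]), 0.67, array([ 0.4629, -0.3257,  0.    ]))]
```

View pics/s20z.png

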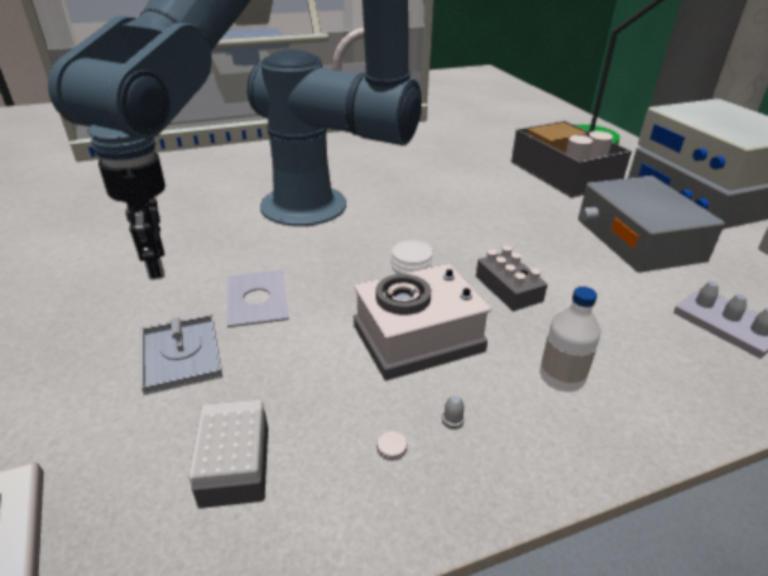

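View pics/w20.png

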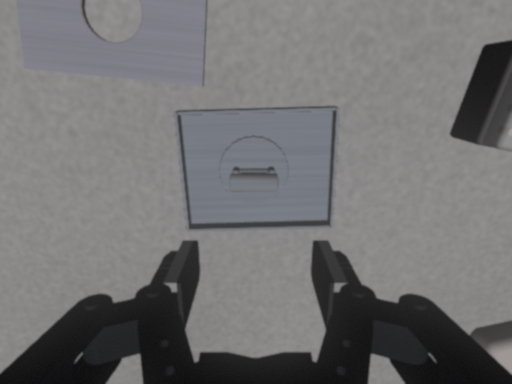

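The cap stands flat in the middle of the tray (disc round wrist pixel 253,170), its tab upright. The filler is open and the rest of the scene looks undisturbed, so I am handing in.

```bash
python3 -c "
from workcell import robot
print(robot.sign_off())"
```

```text
the job is handed in; nothing more can be done
None
```

The humidifier's tank is open for refilling, and the cap stands on its underside in the middle of the steel tray, let go. The job took about 30 s of the 72 s allowed.

- **Grip tab:** I pinched the bead and raised the tab about 35°. From there I pushed it upright with closed fingertips until its stop was felt. That push peaked at about 16 N at the bead, more than I had aimed for. The load this put on the thread was not measured.
- **Unscrewing:** I regripped the upright tab and turned the cap anticlockwise. The stop came after about 80–82°. The highest moment I read was 0.55 N m, against the 0.7 N m limit. I eased off at once and the moment dropped to about 0.04 N m.
- **Lifting out:** The force during the lift read at most about 4.4 N down at the readings taken, including the cap's weight, so the cap was not being held.
- **Setting down:** Contact built up to about 9 N, which is firmer than needed. I backed off 1 mm before opening the gripper.

**Last checks:** The pictures show the cap flat in the tray with its tab still upright, and the filler open. The other things appear where they were, judged by eye only. The gripper was about 13 cm clear with no contact force. No reading disagreed with the pictures at the end.

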